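# Stand the toppled switch-sample stands back up

## Robot

A 6-joint arm with a two-finger parallel gripper is mounted at the origin on the work surface. World frame = base frame: x ahead of the robot, y to its left, z up, the work surface at z = 0. Lengths are in m, angles in rad, forces in N, time in s.
With the tool pointing down it reaches from about 0.35 to 0.975 m from the base axis. Payload 4.9 kg.
Tool frame: the origin (TCP) lies on the centre line of the jaws, within the pads' length; the fingertips stand 19 mm ahead of it and the grasp point (between the pads) is the TCP; z points along the fingers, y is the line along which they close (so a half turn about z gives the same grasp; the last joint's range is limited). The gripper opens to 85 mm and grips with 20 to 120 N. Pads are 22 mm wide; open, the fingers measure 114 mm over their backs; the gripper's body (76 mm by 85 mm) begins 54 mm behind the grasp point. The pads swing forward as they close: fully open they stand 13 mm farther back than shut.
Start: joints at [-1.402, 0.053, 1.613, -0, 1.476, -0.119], TCP at [0.177, -0.599, 0.25] pointing down, gripper open.
Joint ranges: [-3.01, 3.01], [-1.01, 2.22], [0.06, 2.58], [-1.02, 4.17], [0.09, 2.62], [-3.14, 3.14]. Speed limits (rad/s): [2.57, 2.57, 3.14, 3.14, 3.14, 3.14].

## Interface

Orientations are given as a unit quaternion [w, x, y, z].
In Python, from plant import state, grab_frame, ticket, spotter gives the robot as it stands.
- The arm moves only by the tool apply_moves, never from a script. Its argument "series" is a list of rows, each an object of numbers: "jaw": the closure, from 0 (fully open) to 1 (shut); "dx", "dy", "dz": the shift along the tool's x, y, z in mm; "turn": the turn about the tool's z in rad. A call has 1 to 5 rows; each row is the pose to reach, as a shift and turn from the pose commanded when the call began, along the tool's axes at that moment; what a row does not reach only later rows make up. A row lasts 1/12 s, in which the tool goes at most 41.7 mm and 7.16 degrees, less where a joint would pass 70% of its speed; a pose out of reach is approached as far as the arm can. A call with a gripper value outside its range is refused whole. The fingers move at their own pace and stop on an object; the grip force is fixed at half the most. Time passes only in rows, so rows that repeat a pose let the fingers close. It gives the time, the measured TCP pose, the force, the opening and the grip force at its end, in the units of the state.
- state(): the state, without advancing time (a new reading comes with each control period).
- grab_frame(name): name is "scene" or "top"; returns a dict with "pixels" (400x640x3 uint8, red, green, blue), "mtx" (3x3 intrinsics, pixels), "dist_coeffs" ([k1, k2, p1, p2, k3] as OpenCV has them; the pictures are not rectified), "camera_from_world" (4x4, takes a point from world to camera coordinates). Camera axes: x right, y down, z forward; pixel columns grow to the right and rows downward; lengths in m; the calibration is good to about 2 mm. A picture is of the moment at which its call begins. There is no depth.
- ticket.job_done(): hands the job in; it is judged then, once.
Trained networks look in a picture, given as the dict that the camera call returned (one of the last four; its "shot" number tells which), for a name from the list of things; names that differ only in an ending like _2 or _b are one class to them, and where a whole thing is asked for, a point or a joint stands for the part that bears it (a point fixed in the world has none). Each returns a list of dicts, best first, with "conf" (0 to 1); they miss things now and then, are a little off and sometimes report something else, mostly with a low value. They report only what shows in the picture. A call takes as long as a camera call. They do not tell look-alikes from the thing itself.
- spotter.outline_of(picture, target): "region" (400x640 bool, what is visible of it) and "extent" ([left, top, right, bottom] in pixels, round what is visible of it).
The state is a dict: "time": time; "joint_pos": joint angles; "joint_vel": joint speeds; "joint_efforts": joint torques, N m; "tool_pos": TCP position; "tool_rot": TCP orientation; "contact_force": force on the tool from outside, world axes, zero at the start; "ft_torque": the same for the moment, N m; "gripper_width": opening from 0.0 (shut) to 1.0 (fully open); "grasp_force": force on a finger pad.
Only numpy, scipy, OpenCV 4.12 (cv2) and the standard library are available. Lean on these libraries where they do the work, as an engineer would, in place of code of your own. Each camera call takes 0.05 s, during which the arm holds its last target. There are 200 camera calls.

## Task

Two of the switch-sample stands on the parts counter, the yellow-green one and the red one, have toppled onto their backs: stand each back up on its base where it lies, in either order, by pushing its upended base plate over with the fingertips so that it tips up about its heel (the edge it lies on). Do not pinch the base or lift a stand off the counter, and leave the blue stand and the other goods as they are.

Things in the scene. Friction and masses are not known exactly. Their poses are not given: they have to be found in the camera images.
- stand_a: L-shaped sample stand with yellow-green base, toppled on its back. Loose, 0.4 to 0.75 kg, mostly in the base. Origin: middle of the heel, the edge where the base's underside meets the panel's back; it lies on the counter both toppled and upright. Own z: from the heel up the panel (level when toppled, up when upright). Own -x: from the heel along the base to its front edge. y: along the heel.
- stand_a_plate: yellow-green base plate of stand_a: 110 (own x) x 120 mm (y), upper face 20 mm above the underside; same origin and axes. Toppled, it stands on edge 110 mm high. Pushing its upper face against own z, 85 mm up, mid-width, takes 1 to 3 N without sliding and tips the stand about its heel; some 25 degrees on it is past balance and drops onto its base, the panel swinging up behind the finger.
- stand_a_foot: black rubber foot, the lowest 4 mm of the base of stand_a (110 x 120 mm), fixed to it; same origin and axes
- stand_a_panel: white panel of stand_a, fixed at the back edge of its base: 120 mm wide, 6 mm thick, its top 140 mm along own z from the heel, with six flush black and white rocker switches (3 mm proud) on its front. Toppled, it lies flat on its back. Same origin and axes.
- stand_b: L-shaped sample stand with red base, toppled on its back. Loose, 0.4 to 0.75 kg, mostly in the base. Origin: middle of the heel, the edge where the base's underside meets the panel's back; it lies on the counter both toppled and upright. Own z: from the heel up the panel (level when toppled, up when upright). Own -x: from the heel along the base to its front edge. y: along the heel.
- stand_b_plate: red base plate of stand_b: 110 (own x) x 120 mm (y), upper face 20 mm above the underside; same origin and axes. Toppled, it stands on edge 110 mm high. Pushing its upper face against own z, 85 mm up, mid-width, takes 1 to 3 N without sliding and tips the stand about its heel; some 25 degrees on it is past balance and drops onto its base, the panel swinging up behind the finger.
- stand_b_foot: black rubber foot, the lowest 4 mm of the base of stand_b (110 x 120 mm), fixed to it; same origin and axes
- stand_b_panel: white panel of stand_b, fixed at the back edge of its base: 120 mm wide, 6 mm thick, its top 140 mm along own z from the heel, with six flush black and white rocker switches (3 mm proud) on its front. Toppled, it lies flat on its back. Same origin and axes.
- stand_c: the same kind of stand with a blue base, standing upright near the far edge, 140 mm high, base 110 x 120 mm; bystander. Origin on the counter at the middle of its heel, base running along own -x from there, z up.
- screwdriver: screwdriver 170 mm long lying between the stands; bystander; origin near its middle
- basket: white plastic bowl, 120 mm across, 70 mm high; bystander; origin under its centre
- spray: orange spray can, 52 mm across, 150 mm high; bystander; origin under its centre
- reel: steel-coloured solder reel, 70 mm across, 45 mm high, hole 24 mm; bystander; origin under its centre
- carton: cardboard box 70 x 100 x 50 mm; bystander; origin under its centre
- jar: glass jar with yellow cap, 60 mm across, 80 mm high; bystander; origin under its centre
There are look-alikes about, which are no part of the job. Leave any orange look-alike of the stand_b alone.

How it is judged:
At the end, for the whole second after the job is handed in: Both toppled stands stand upright on their bases (within 0.08 rad, heel within 8 mm of the counter), at rest, each heel within 60 mm of where it lay; the blue stand upright and it and all other goods within 30 mm of where they were (angle between each of stand_a, stand_b, stand_c's own z axis and vertical below 0.08 rad and height (world z) of each of stand_a, stand_b below 0.008 m and distance of each of stand_a, stand_b from where it was at the start of the episode below 0.06 m and linear speed of each of stand_a, stand_b below 0.02 m/s and angular speed of each of stand_a, stand_b below 0.1 rad/s and distance of each of stand_c, screwdriver, basket, spray, reel, carton, jar from where it was at the start of the episode below 0.03 m); the robot touches nothing.
It fails at once if a toppled stand is lifted: its heel comes more than 30 mm off the counter (height (world z) of any of stand_a, stand_b above 0.03 m).
It fails at once if the base of a toppled stand is pinched between the fingers (over 2 N on its plate and on its foot at once) ((contact force between the fingers and stand_a_plate above 2 N and contact force between the fingers and stand_a_foot above 2 N) or (contact force between the fingers and stand_b_plate above 2 N and contact force between the fingers and stand_b_foot above 2 N)).
It fails at once if another thing on the counter is shifted more than 30 mm (distance of any of stand_c, screwdriver, basket, spray, reel, carton, jar from where it was at the start of the episode above 0.03 m).
It fails at once if the blue stand, the bowl, can, reel, box or jar is tipped by more than 0.4 rad (angle between any of stand_c, basket, spray, reel, carton, jar's own z axis and vertical above 0.4 rad).
It also fails if it takes over 43 s, if anything falls off the work surface, if the arm or the gripper's body presses on something with over 40 N, if the wrist force passes 120 N, or if a joint passes its speed limit or range.

## Working session

There is one attempt and no reset: what is moved stays moved. The work goes in short steps, Python scripts to look and compute and a tool call to move; the robot and the scene stay as the last step left them, time stands still between calls to the robot, and variables do not carry over. Pictures are saved under pics/ and viewed, at most 10 in all, crops included, and the job is handed in when it is done.

Besides the shell and the picture viewer there is one more tool, called after ">>>" by a JSON object that holds its "fn" and its "kwargs". apply_moves: Moves the arm, as the interface text tells. Its arguments: {"type":"object","properties":{"series":{"type":"array","items":{"type":"object","properties":{"jaw":{"type":"number"},"dx":{"type":"number"},"dy":{"type":"number"},"dz":{"type":"number"},"turn":{"type":"number"}}}}},"required":["series"]}

```bash
mkdir -p pics; cat > h.py <<'E'
import numpy as np, cv2
from plant import state, grab_frame, ticket, spotter
def save(n,im,s=1): cv2.imwrite('pics/'+n+'.png',cv2.resize(im[:,:,::-1],None,fx=s,fy=s,interpolation=cv2.INTER_CUBIC))
def ray(f,uv):
    T=np.array(f['camera_from_world']);p=cv2.undistortPoints(np.array(uv,float).reshape(-1,1,2),np.array(f['mtx']),np.array(f['dist_coeffs'])).reshape(-1,2)
    d=np.c_[p,np.ones(len(p))]@T[:3,:3]; return -T[:3,:3].T@T[:3,3],d
def atz(f,uv,z):
    c,d=ray(f,uv); return c+d*((z-c[2])/d[:,2])[:,None]
def proj(f,P):
    T=np.array(f['camera_from_world']);return cv2.projectPoints(np.array(P,float).reshape(-1,3),cv2.Rodrigues(T[:3,:3])[0],T[:3,3],np.array(f['mtx']),np.array(f['dist_coeffs']))[0].reshape(-1,2)
E
python3 - <<'E'
from h import *
fs={n:grab_frame(n) for n in('scene','top')}
for n,f in fs.items():
    save(n,f['pixels']); print(n,np.round(ray(f,[[320,200]])[0],2))
    for t in('stand_a_plate','stand_a_panel','stand_a','stand_c','screwdriver','spray','basket','reel','carton','jar'):
        for o in spotter.outline_of(f,t):
            r=o['region'];v,u=np.nonzero(r);print(n,t,round(o['conf'],2),o['extent'],np.round(f['pixels'][r].mean(0)),np.round(atz(f,[[u.mean(),v.mean()]],0.02)[0],3))
s=state();print(s['tool_pos'],s['tool_rot'],s['time'])
E
```

```text
scene [1.35 0.46 0.68]
scene stand_a_plate 0.69 [260.5, 164.2, 285.6, 206.1] [160. 167.  40.] [ 0.452 -0.227  0.02 ]
scene stand_a_plate 0.26 [356.9, 207.0, 394.2, 253.7] [23. 21. 19.] [0.529 0.166 0.02 ]
scene stand_a_panel 0.72 [287.7, 179.0, 314.2, 202.2] [182. 180. 132.] [ 0.464 -0.151  0.02 ]
scene stand_a 0.98 [258.0, 166.4, 313.8, 208.3] [91. 92. 57.] [ 0.473 -0.214  0.02 ]
scene stand_a 0.87 [330.5, 204.0, 390.6, 255.7] [95. 74. 58.] [0.541 0.139 0.02 ]
scene stand_a 0.76 [240.9, 206.4, 301.7, 290.8] [ 78. 103. 142.] [ 0.75  -0.028  0.02 ]
scene stand_a 0.59 [377.7, 183.2, 439.0, 221.4] [166.  93.  33.] [0.325 0.204 0.02 ]
scene stand_a 0.57 [440.0, 169.2, 505.6, 212.1] [165. 105.  44.] [0.16  0.359 0.02 ]
scene stand_c 0.98 [258.0, 166.4, 313.8, 208.3] [91. 92. 57.] [ 0.473 -0.214  0.02 ]
scene stand_c 0.87 [330.5, 204.0, 390.6, 255.7] [95. 74. 58.] [0.541 0.139 0.02 ]
scene stand_c 0.76 [240.9, 206.4, 301.7, 290.8] [ 78. 103. 142.] [ 0.75  -0.028  0.02 ]
scene stand_c 0.59 [377.7, 183.2, 439.0, 221.4] [166.  93.  33.] [0.325 0.204 0.02 ]
scene stand_c 0.57 [440.0, 169.2, 50
[... 1675 characters left out ...]
[0.475 0.007 0.02 ]
top spray 0.66 [362.7, 81.0, 385.7, 105.4] [101.  90.  87.] [ 0.817 -0.171  0.02 ]
top spray 0.3 [246.0, 146.9, 307.3, 205.8] [119. 107.  98.] [0.547 0.129 0.02 ]
top basket 0.57 [148.7, 208.5, 187.0, 251.1] [118. 117. 111.] [0.403 0.457 0.02 ]
top reel 0.89 [237.2, 89.9, 254.8, 117.7] [123. 126. 126.] [0.776 0.224 0.02 ]
top reel 0.43 [389.9, 177.6, 415.1, 186.3] [105. 106.  72.] [ 0.532 -0.251  0.02 ]
top carton 0.89 [443.0, 217.0, 485.9, 243.6] [134. 113.  83.] [ 0.385 -0.435  0.02 ]
top jar 0.92 [399.2, 94.0, 424.6, 118.9] [116. 117.  69.] [ 0.77  -0.285  0.02 ]
[ 0.17738163 -0.59926549  0.25029832] [-2.40035643e-05  9.89663828e-01  1.43406787e-01 -6.81753827e-06] 1.1
```

View pics/scene.png

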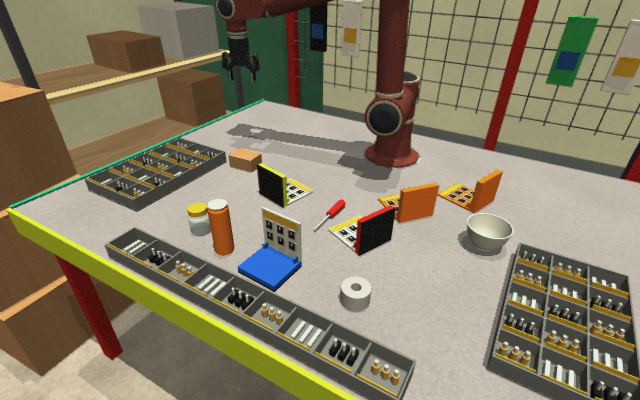

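View pics/top.png

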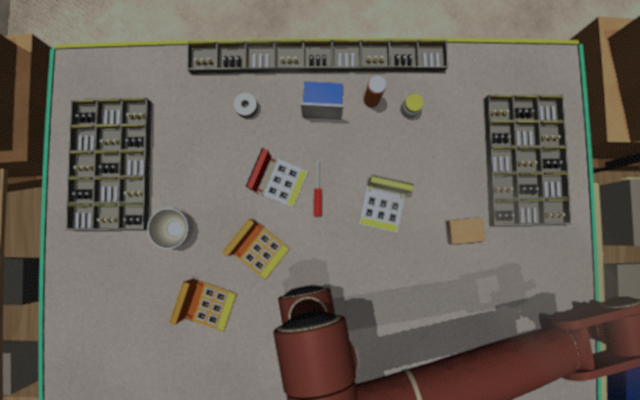

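Candidates in top view: yellow-green (388,205), red (277,178); look-alikes are orange (258,248) and orange (205,303); blue upright (323,100) is the bystander. I choose (388,205) and (277,178). Next I fit their poses in both views and check the choice in a crop.

```bash
cat >> h.py <<'E'
def pts(p,B):
    x,y,s=p;d=np.array([np.cos(s),np.sin(s),0]);X=np.array([0,0,-1.]);Y=np.cross(d,X)
    return np.array([np.array([x,y,0])+a*X+b*Y+c*d for a in B[0] for b in B[1] for c in B[2]])
PL=((-.11,0),(-.06,.06),(0,.02));PA=((-.006,0),(-.06,.06),(0,.14))
def sil(f,p,S=4):
    m=np.zeros((400*S,640*S),np.uint8)
    for B in(PL,PA): cv2.fillConvexPoly(m,cv2.convexHull(np.round((proj(f,pts(p,B))+.5)*S).astype(np.int32)),1)
    return m>0
E
python3 - <<'E'
from h import *
from scipy.optimize import minimize
fs={n:grab_frame(n) for n in('scene','top')}
G={'a':dict(c={'scene':(285,187),'top':(385,204)},p0=(.53,-.21,-2.95)),'b':dict(c={'scene':(360,229),'top':(277,178)},p0=(.55,.17,-2.0))}
im={n:f['pixels'].copy() for n,f in fs.items()}
for k,g in G.items():
    M={}
    for n,f in fs.items():
        o=min(spotter.outline_of(f,'stand_'+k),key=lambda o:np.hypot(np.mean(o['extent'][::2])-g['c'][n][0],np.mean(o['extent'][1::2])-g['c'][n][1]))
        M[n]=cv2.resize(o['region'].astype(np.uint8),None,fx=4,fy=4,interpolation=cv2.INTER_NEAREST)>0; print(k,n,o['extent'])
    def cost(p,names=('scene','top')):
        return sum(1-(M[n]&(s:=sil(fs[n],p))).sum()/(M[n]|s).sum() for n in names)
    def fit(names):
        best=None
        for dy in(-.4,-.2,0,.2,.4):
            p0=np.array(g['p0'])+[0,0,dy]
            r=minimize(cost,p0,args=(names,),method='Nelder-Mead',options=dict(initial_simplex=[p0,p0+[.02,0,0],p0+[0,.02,0],p0+[0,0,.15]],maxiter=90,xatol=5e-4,fatol=1e-4))
            if best is None or r.fun<best.fun: best=r
        return best
    for names in(('scene','top'),('scene',),('top',)):
        r=fit(names);print(k,names,np.round(r.x,4),round(r.fun,3))
        if len(names)==2:P=r.x
    g['P']=P
def crop(n,x0,y0,x1,y1,s):
    c=cv2.resize(fs[n]['pixels'][y0:y1,x0:x1],None,fx=s,fy=s,interpolation=cv2.INTER_CUBIC)
    for g in G.values():
        for B,col in((PL,(0,255,255)),(PA,(255,0,255))):
            q=(proj(fs[n],pts(g['P'],B))+.5-[x0,y0])*s
            for i in range(8):
                for b in(1,2,4):
                    if not i&b: cv2.line(c,tuple(map(int,q[i])),tuple(map(int,q[i|b])),col,1)
    save('c_'+n,c)
crop('top',235,135,425,245,4);crop('scene',250,155,400,260,5)
E
```

```text
a scene [259.0, 166.0, 313.8, 208.8]
a top [358.4, 176.9, 414.0, 230.6]
a ('scene', 'top') [ 0.533  -0.2063 -3.3715] 0.086
a ('scene',) [ 0.5328 -0.2066 -3.3648] 0.039
a ('top',) [ 0.5323 -0.2057 -3.3714] 0.042
b scene [329.4, 204.5, 392.5, 254.6]
b top [248.6, 147.0, 306.9, 205.6]
b ('scene', 'top') [ 0.5718  0.1862 -1.9687] 0.083
b ('scene',) [ 0.5736  0.1847 -1.9849] 0.035
b ('top',) [ 0.5711  0.1873 -1.9735] 0.031
```

View pics/c_top.png

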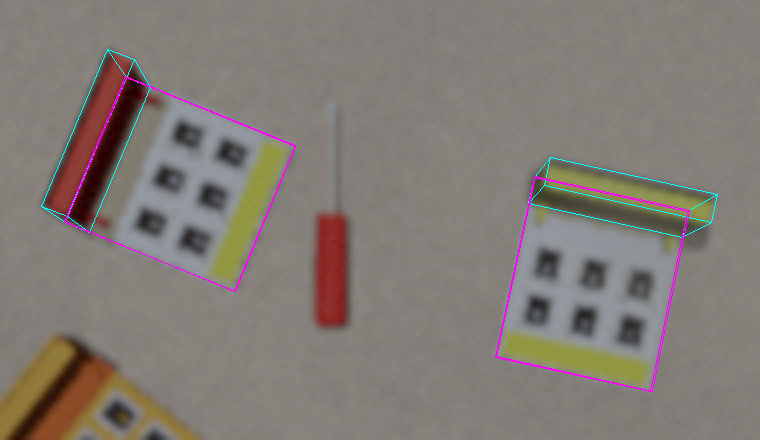

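View pics/c_scene.png

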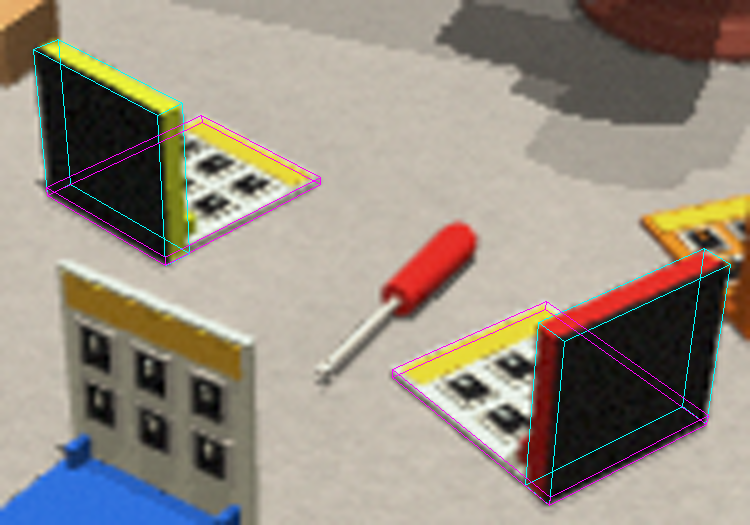

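Both fits match in both views. Red plate in the top crop at about (90,140), yellow-green at (625,190); they are saturated red and yellow-green, unlike the orange ones. Now the approach.

>>> {"fn": "apply_moves", "kwargs": {"series": [{"dx": 32,"dy": -24,"dz": 0,"turn": 0.1,"jaw": 1},{"dx": 64,"dy": -48,"turn": 0.2,"jaw": 1},{"dx": 96,"dy": -72,"turn": 0.3,"jaw": 1},{"dx": 128,"dy": -96,"turn": 0.4,"jaw": 1},{"dx": 160,"dy": -120,"turn": 0.518,"jaw": 1}]}}

```text
invalid input at $.series[1]: expected keys jaw, dx, dy, dz, turn
```

```bash
cat > go.py <<'E'
import sys; from h import *
from scipy.spatial.transform import Rotation as R
P={'a':(.533,-.2063,-3.3715),'b':(.572,.186,-1.970)}[sys.argv[1]]; s=float(sys.argv[2]);z=float(sys.argv[3])
st=state();q=st['tool_rot'];r=R.from_quat([*q[1:],q[0]]).as_matrix();t=np.array(st['tool_pos'])
u=-np.array([np.cos(P[2]),np.sin(P[2]),0]); tgt=np.array([P[0],P[1],z])+u*s
yaw=np.arctan2(r[1,0],r[0,0]);w=np.arctan2(u[1],u[0])
print('t',st['time'],'shift mm',np.round(r.T@(tgt-t)*1e3,1),'turn',round((yaw-w+np.pi)%(2*np.pi)-np.pi,3),'pos',t.round(4),'along',round((t-[P[0],P[1],0])@u,4),'F',np.round(st['contact_force'],2),'w',st['gripper_width'],'j',np.round(st['joint_pos'],2))
E
python3 go.py a -.065 .25
```

```text
t 1.4 shift mm [ 3.96e+02 -3.08e+02  3.00e-01] turn 0.518 pos [ 0.1774 -0.5993  0.2503] along -0.2567 F [ 0.16  0.68 -0.28] w 0.9999941177214116 j [-1.4   0.05  1.61  0.    1.48 -0.12]
```

>>> {"fn": "apply_moves", "kwargs": {"series": [{"dx": 32,"dy": -24,"dz": 0,"turn": 0.1,"jaw": 1},{"dx": 64,"dy": -48,"dz": 0,"turn": 0.2,"jaw": 1},{"dx": 96,"dy": -72,"dz": 0,"turn": 0.3,"jaw": 1},{"dx": 128,"dy": -96,"dz": 0,"turn": 0.4,"jaw": 1},{"dx": 160,"dy": -120,"dz": 0,"turn": 0.518,"jaw": 1}]}}

```text
time: 1.82
tool_pos: [0.2974, -0.4373, 0.2504]
tool_rot: [0.0, 0.993, -0.118, 0.0]
contact_force: [0.7, -0.4, -0.1]
gripper_width: 0.303
grasp_force: 0.0
```

```bash
python3 go.py a -.065 .25
```

```text
t 1.8167 shift mm [ 110.1 -279.3    0.4] turn -0.006 pos [ 0.2974 -0.4373  0.2504] along -0.1767 F [ 0.74 -0.43 -0.06] w 0.30293079711756965 j [-1.11 -0.18  1.83  0.    1.49  0.69]
```

>>> {"fn": "apply_moves", "kwargs": {"series": [{"dx": 13,"dy": -35,"dz": 0,"turn": 0,"jaw": 1},{"dx": 27,"dy": -70,"dz": 0,"turn": 0,"jaw": 1},{"dx": 41,"dy": -105,"dz": 0,"turn": 0,"jaw": 1},{"dx": 55,"dy": -140,"dz": 0,"turn": 0,"jaw": 1},{"dx": 69,"dy": -175,"dz": 0,"turn": 0,"jaw": 1}]}}

```text
time: 2.23
tool_pos: [0.4045, -0.2826, 0.2506]
tool_rot: [0.0, 0.993, -0.115, 0.0]
contact_force: [0.3, -0.6, 0.6]
gripper_width: 0.002
grasp_force: 0.0
```

```bash
python3 go.py a -.065 .25
```

```text
t 2.2333 shift mm [  42.7 -103.6    0.6] turn -0.0 pos [ 0.4045 -0.2826  0.2506] along -0.1077 F [ 0.28 -0.56  0.59] w 0.001632012505544026 j [-0.76 -0.27  1.91  0.    1.5   1.04]
```

>>> {"fn": "apply_moves", "kwargs": {"series": [{"dx": 13,"dy": -33,"dz": 0,"turn": 0,"jaw": 1},{"dx": 27,"dy": -67,"dz": 0,"turn": 0,"jaw": 1},{"dx": 41,"dy": -101,"dz": 0,"turn": 0,"jaw": 1},{"dx": 41,"dy": -101,"dz": 30,"turn": 0,"jaw": 1},{"dx": 41,"dy": -101,"dz": 60,"turn": 0,"jaw": 1}]}}

```text
time: 2.65
tool_pos: [0.4693, -0.1942, 0.1925]
tool_rot: [0.001, 0.994, -0.113, 0.003]
contact_force: [-0.2, -1.2, -0.5]
gripper_width: 0.0
grasp_force: 0.0
```

```bash
python3 go.py a -.065 .106
```

```text
t 2.65 shift mm [-0.8 -2.9 86.5] turn 0.004 pos [ 0.4693 -0.1942  0.1925] along -0.0647 F [-0.17 -1.22 -0.53] w 0.0003947021355023719 j [-0.54 -0.19  1.94  0.    1.38  1.26]
```

>>> {"fn": "apply_moves", "kwargs": {"series": [{"dx": 0,"dy": 0,"dz": 30,"turn": 0,"jaw": 1},{"dx": 0,"dy": 0,"dz": 60,"turn": 0,"jaw": 1},{"dx": 0,"dy": 0,"dz": 84,"turn": 0,"jaw": 1},{"dx": 0,"dy": 0,"dz": 84,"turn": 0,"jaw": 1},{"dx": 0,"dy": 0,"dz": 84,"turn": 0,"jaw": 1}]}}

```text
time: 3.07
tool_pos: [0.4658, -0.1947, 0.1053]
tool_rot: [-0.001, 0.993, -0.115, -0.001]
contact_force: [0.8, -0.2, 0.8]
gripper_width: 0.001
grasp_force: 0.0
```

```bash
python3 go.py a -.031 .106; python3 - <<'E'
from h import *
f=grab_frame('scene');save('pre_a',f['pixels'][120:240,210:370],5)
E
```

```text
t 3.0667 shift mm [37.  -4.  -0.9] turn 0.0 pos [ 0.4658 -0.1947  0.1053] along -0.068 F [ 0.76 -0.23  0.78] w 0.0009645252975290117 j [-0.54 -0.1   2.01  0.    1.23  1.26]
```

View pics/pre_a.png

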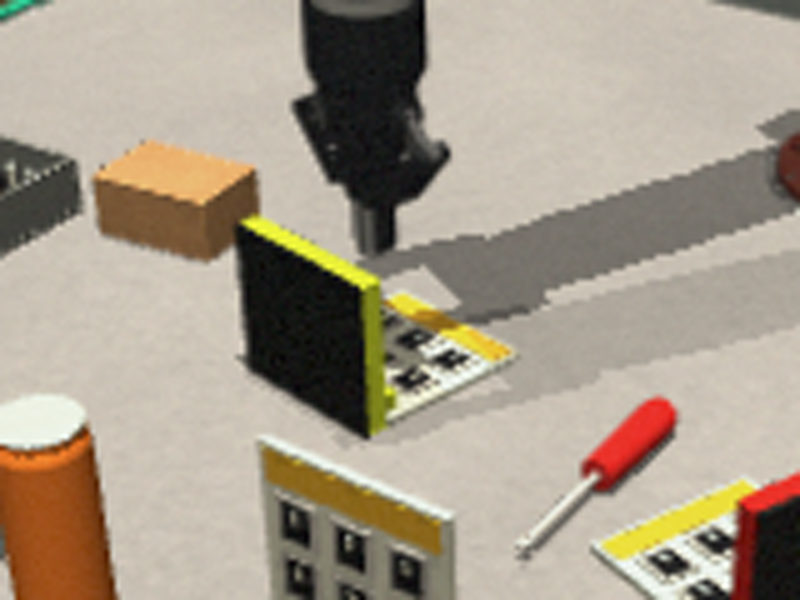

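The fingertips at crop (375,250) are behind and just above the level of the yellow-green plate's face, centred on it. I check the tip height against its projection.

```bash
python3 - <<'E'
from h import *
f=grab_frame('scene');t=state()['tool_pos']
for h in(.019,.032): print(h,(proj(f,[[t[0],t[1],t[2]-h]])[0]-[210,120])*5)
E
```

```text
0.019 [367.54366281 245.46295142]
0.032 [368.39769836 263.01554102]
```

>>> {"fn": "apply_moves", "kwargs": {"series": [{"dx": 10,"dy": -3,"dz": 0,"turn": 0,"jaw": 1},{"dx": 20,"dy": -4,"dz": 0,"turn": 0,"jaw": 1},{"dx": 28,"dy": -4,"dz": 0,"turn": 0,"jaw": 1},{"dx": 33,"dy": -4,"dz": 0,"turn": 0,"jaw": 1},{"dx": 38,"dy": -4,"dz": 0,"turn": 0,"jaw": 1}]}}

```text
time: 3.58
tool_pos: [0.5056, -0.2003, 0.1069]
tool_rot: [0.0, 0.993, -0.115, 0.0]
contact_force: [-1.5, -0.1, 1.5]
gripper_width: -0.0
grasp_force: 0.6
```

```bash
python3 go.py a .03 .106
```

```text
t 3.5833 shift mm [58.  -0.3  0.9] turn 0.0 pos [ 0.5056 -0.2003  0.1069] along -0.028 F [-1.51 -0.06  1.49] w -0.0002134797496833469 j [-0.51 -0.01  1.92 -0.    1.22  1.29]
```

>>> {"fn": "apply_moves", "kwargs": {"series": [{"dx": 6,"dy": 0,"dz": 0,"turn": 0,"jaw": 1},{"dx": 12,"dy": 0,"dz": 0,"turn": 0,"jaw": 1},{"dx": 18,"dy": 0,"dz": 0,"turn": 0,"jaw": 1},{"dx": 24,"dy": 0,"dz": 0,"turn": 0,"jaw": 1},{"dx": 30,"dy": 0,"dz": 0,"turn": 0,"jaw": 1}]}}

```text
time: 4.0
tool_pos: [0.5343, -0.2069, 0.1061]
tool_rot: [-0.0, 0.993, -0.115, -0.0]
contact_force: [0.6, 0.5, 0.6]
gripper_width: 0.0
grasp_force: 0.1
```

>>> {"fn": "apply_moves", "kwargs": {"series": [{"dx": 7,"dy": 0,"dz": 0,"turn": 0,"jaw": 1},{"dx": 14,"dy": 0,"dz": 0,"turn": 0,"jaw": 1},{"dx": 21,"dy": 0,"dz": 0,"turn": 0,"jaw": 1},{"dx": 28,"dy": 0,"dz": 0,"turn": 0,"jaw": 1},{"dx": 34,"dy": 0,"dz": 0,"turn": 0,"jaw": 1}]}}

```text
time: 4.42
tool_pos: [0.5678, -0.2148, 0.1064]
tool_rot: [0.0, 0.993, -0.115, 0.0]
contact_force: [0.2, -0.1, -0.1]
gripper_width: -0.001
grasp_force: 0.0
```

```bash
python3 go.py a .045 .106; python3 - <<'E'
from h import *
f=grab_frame('scene');save('push_a',f['pixels'][120:240,210:370],4)
E
```

```text
t 4.4167 shift mm [ 9.2 -0.3  0.4] turn -0.0 pos [ 0.5678 -0.2148  0.1064] along 0.0358 F [ 0.15 -0.06 -0.13] w -0.0006756098095397451 j [-0.48  0.14  1.77  0.    1.23  1.32]
```

View pics/push_a.png

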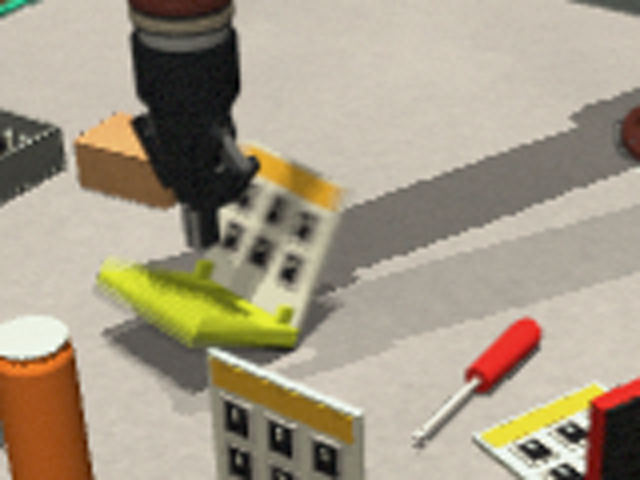

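The stand is mid-fall: its plate (190,310) is dropping and its panel (290,210) is rising behind the finger. I move on a little to keep clear, then lift.

>>> {"fn": "apply_moves", "kwargs": {"series": [{"dx": 12,"dy": 0,"dz": 0,"turn": 0,"jaw": 1},{"dx": 20,"dy": 0,"dz": 0,"turn": 0,"jaw": 1},{"dx": 20,"dy": 0,"dz": 0,"turn": 0,"jaw": 1},{"dx": 20,"dy": 0,"dz": 0,"turn": 0,"jaw": 1},{"dx": 20,"dy": 0,"dz": 0,"turn": 0,"jaw": 1}]}}

```text
time: 4.88
tool_pos: [0.5861, -0.219, 0.1061]
tool_rot: [-0.0, 0.993, -0.115, -0.0]
contact_force: [0.2, 0.0, 0.1]
gripper_width: 0.003
grasp_force: 0.0
```

>>> {"fn": "apply_moves", "kwargs": {"series": [{"dx": 20,"dy": 0,"dz": -30,"turn": 0,"jaw": 1},{"dx": 20,"dy": 0,"dz": -65,"turn": 0,"jaw": 1},{"dx": 20,"dy": 0,"dz": -100,"turn": 0,"jaw": 1},{"dx": 20,"dy": 0,"dz": -135,"turn": 0,"jaw": 1},{"dx": 20,"dy": 0,"dz": -135,"turn": 0,"jaw": 1}]}}

```text
time: 5.3
tool_pos: [0.609, -0.2252, 0.2515]
tool_rot: [0.003, 0.993, -0.115, 0.007]
contact_force: [1.0, -0.4, 1.6]
gripper_width: -0.002
grasp_force: 0.0
```

```bash
python3 go.py b -.068 .24;python3 - <<'E'
from h import *
f=grab_frame('scene');save('post_a',f['pixels'][120:270,210:410],4)
E
```

```text
t 5.3 shift mm [-141.3 -325.     8.3] turn -1.402 pos [ 0.609  -0.2252  0.2515] along -0.3645 F [ 1.01 -0.39  1.55] w -0.0018329083237026696 j [-0.47  0.1   1.56 -0.    1.47  1.33]
```

View pics/post_a.png

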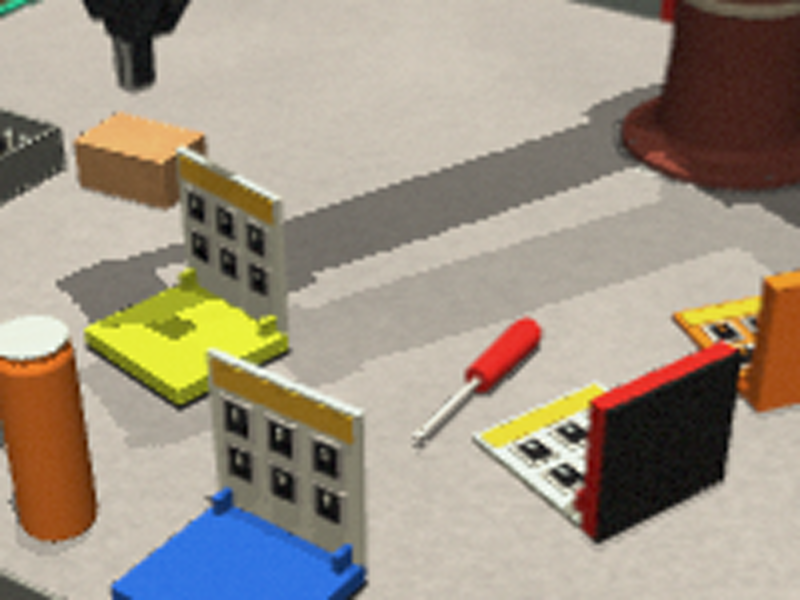

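The yellow-green stand is upright (crop (185,290)) and nothing else has moved. On to the red one.

>>> {"fn": "apply_moves", "kwargs": {"series": [{"dx": -12,"dy": -27,"dz": 0,"turn": -0.12,"jaw": 1},{"dx": -24,"dy": -54,"dz": 0,"turn": -0.24,"jaw": 1},{"dx": -36,"dy": -81,"dz": 0,"turn": -0.36,"jaw": 1},{"dx": -48,"dy": -108,"dz": 0,"turn": -0.48,"jaw": 1},{"dx": -60,"dy": -135,"dz": 0,"turn": -0.6,"jaw": 1}]}}

```text
time: 5.77
tool_pos: [0.5768, -0.0772, 0.2397]
tool_rot: [-0.001, 0.982, 0.187, -0.001]
contact_force: [-0.0, -0.5, 0.2]
gripper_width: 0.005
grasp_force: 0.0
```

```bash
python3 go.py b -.068 .24
```

```text
t 5.7667 shift mm [ 4.45e+01 -1.98e+02 -1.00e-01] turn -0.796 pos [ 0.5768 -0.0772  0.2397] along -0.2407 F [-0.02 -0.54  0.18] w 0.00527022519017211 j [-0.26 -0.04  1.72  0.    1.46  0.93]
```

>>> {"fn": "apply_moves", "kwargs": {"series": [{"dx": 9,"dy": -38,"dz": 0,"turn": -0.12,"jaw": 1},{"dx": 17,"dy": -76,"dz": 0,"turn": -0.24,"jaw": 1},{"dx": 26,"dy": -114,"dz": 0,"turn": -0.36,"jaw": 1},{"dx": 34,"dy": -152,"dz": 0,"turn": -0.48,"jaw": 1},{"dx": 42,"dy": -190,"dz": 0,"turn": -0.6,"jaw": 1}]}}

```text
time: 6.18
tool_pos: [0.5471, 0.1153, 0.2399]
tool_rot: [-0.0, 0.883, 0.469, -0.001]
contact_force: [1.0, -0.1, -0.2]
gripper_width: -0.001
grasp_force: 0.0
```

```bash
python3 go.py b -.068 .24
```

```text
t 6.1833 shift mm [ 5.8 -5.7 -0.1] turn -0.196 pos [0.5471 0.1153 0.2399] along -0.0748 F [ 0.97 -0.08 -0.2 ] w -0.001216186268084877 j [ 0.07 -0.1   1.78 -0.    1.46  0.67]
```

>>> {"fn": "apply_moves", "kwargs": {"series": [{"dx": 0,"dy": -6,"dz": 0,"turn": -0.1,"jaw": 1},{"dx": 0,"dy": -6,"dz": 33,"turn": -0.196,"jaw": 1},{"dx": 0,"dy": -6,"dz": 70,"turn": -0.196,"jaw": 1},{"dx": 0,"dy": -6,"dz": 105,"turn": -0.196,"jaw": 1},{"dx": 0,"dy": -6,"dz": 134,"turn": -0.196,"jaw": 1}]}}

```text
time: 6.6
tool_pos: [0.5413, 0.1172, 0.1034]
tool_rot: [-0.001, 0.835, 0.551, -0.002]
contact_force: [0.5, -0.2, -0.1]
gripper_width: -0.002
grasp_force: 0.0
```

```bash
python3 go.py b -.031 .106
```

```text
t 6.6 shift mm [44.4  1.3 -2.6] turn -0.005 pos [0.5413 0.1172 0.1034] along -0.0754 F [ 0.51 -0.23 -0.07] w -0.0017703971867112994 j [ 0.08  0.02  1.9  -0.    1.22  0.48]
```

>>> {"fn": "apply_moves", "kwargs": {"series": [{"dx": 10,"dy": 1,"dz": 0,"turn": 0,"jaw": 1},{"dx": 20,"dy": 1,"dz": 0,"turn": 0,"jaw": 1},{"dx": 30,"dy": 1,"dz": 0,"turn": 0,"jaw": 1},{"dx": 37,"dy": 1,"dz": 0,"turn": 0,"jaw": 1},{"dx": 43,"dy": 1,"dz": 0,"turn": 0,"jaw": 1}]}}

```text
time: 7.02
tool_pos: [0.5638, 0.1575, 0.1103]
tool_rot: [0.001, 0.835, 0.551, 0.002]
contact_force: [-0.1, -2.0, 0.1]
gripper_width: -0.0
grasp_force: 0.7
```

>>> {"fn": "apply_moves", "kwargs": {"series": [{"dx": 6,"dy": 0,"dz": 0,"turn": 0,"jaw": 1},{"dx": 12,"dy": 0,"dz": 0,"turn": 0,"jaw": 1},{"dx": 18,"dy": 0,"dz": 0,"turn": 0,"jaw": 1},{"dx": 24,"dy": 0,"dz": 0,"turn": 0,"jaw": 1},{"dx": 30,"dy": 0,"dz": 0,"turn": 0,"jaw": 1}]}}

```text
time: 7.43
tool_pos: [0.5736, 0.1845, 0.1073]
tool_rot: [-0.0, 0.835, 0.55, 0.0]
contact_force: [-0.3, -0.6, -0.5]
gripper_width: 0.0
grasp_force: 0.1
```

>>> {"fn": "apply_moves", "kwargs": {"series": [{"dx": 7,"dy": 0,"dz": 0,"turn": 0,"jaw": 1},{"dx": 14,"dy": 0,"dz": 0,"turn": 0,"jaw": 1},{"dx": 21,"dy": 0,"dz": 0,"turn": 0,"jaw": 1},{"dx": 28,"dy": 0,"dz": 0,"turn": 0,"jaw": 1},{"dx": 35,"dy": 0,"dz": 0,"turn": 0,"jaw": 1}]}}

```text
time: 7.85
tool_pos: [0.5874, 0.2168, 0.1072]
tool_rot: [-0.0, 0.835, 0.551, -0.0]
contact_force: [0.3, 0.1, 0.5]
gripper_width: 0.002
grasp_force: 0.0
```

```bash
python3 go.py b .058 .106; python3 - <<'E'
from h import *
f=grab_frame('scene');save('push_b',f['pixels'][150:270,300:460],4)
E
```

```text
t 7.85 shift mm [23.6 -2.4  1.2] turn -0.005 pos [0.5874 0.2168 0.1072] along 0.0344 F [0.31 0.1  0.46] w 0.0017615616390971335 j [0.23 0.18 1.72 0.   1.24 0.64]
```

View pics/push_b.png

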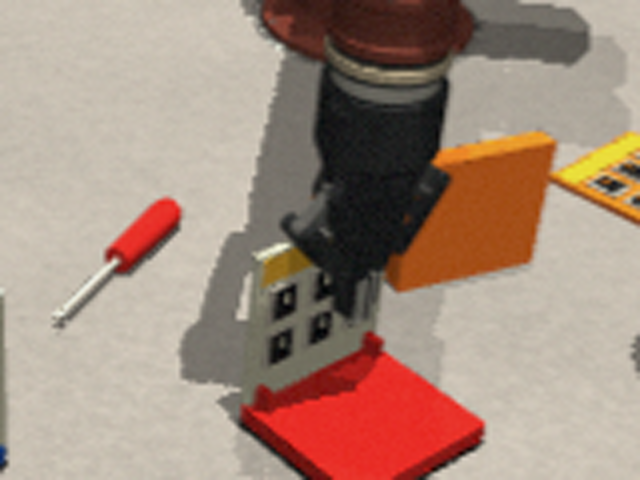

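The red stand's base is nearly or fully down (360,410), with its panel up behind the fingers. I move on a little, then lift away.

>>> {"fn": "apply_moves", "kwargs": {"series": [{"dx": 10,"dy": 0,"dz": 0,"turn": 0,"jaw": 1},{"dx": 20,"dy": 0,"dz": 0,"turn": 0,"jaw": 1},{"dx": 20,"dy": 0,"dz": 0,"turn": 0,"jaw": 1},{"dx": 20,"dy": 0,"dz": 0,"turn": 0,"jaw": 1},{"dx": 20,"dy": 0,"dz": 0,"turn": 0,"jaw": 1}]}}

```text
time: 8.32
tool_pos: [0.595, 0.2345, 0.1072]
tool_rot: [0.0, 0.835, 0.551, -0.0]
contact_force: [0.7, -0.0, -0.2]
gripper_width: -0.003
grasp_force: 0.0
```

>>> {"fn": "apply_moves", "kwargs": {"series": [{"dx": 0,"dy": 0,"dz": -35,"turn": 0,"jaw": 1},{"dx": 0,"dy": 0,"dz": -70,"turn": 0,"jaw": 1},{"dx": 0,"dy": 0,"dz": -105,"turn": 0,"jaw": 1},{"dx": 0,"dy": 0,"dz": -140,"turn": 0,"jaw": 1},{"dx": 0,"dy": 0,"dz": -140,"turn": 0,"jaw": 1}]}}

```text
time: 8.73
tool_pos: [0.5986, 0.2351, 0.2576]
tool_rot: [0.002, 0.835, 0.55, 0.007]
contact_force: [1.6, -0.3, 2.1]
gripper_width: 0.001
grasp_force: 0.0
```

>>> {"fn": "apply_moves", "kwargs": {"series": [{"dx": 0,"dy": 0,"dz": 0,"turn": 0,"jaw": 1},{"dx": 0,"dy": 0,"dz": 0,"turn": 0,"jaw": 1},{"dx": 0,"dy": 0,"dz": 0,"turn": 0,"jaw": 1},{"dx": 0,"dy": 0,"dz": 0,"turn": 0,"jaw": 1},{"dx": 0,"dy": 0,"dz": 0,"turn": 0,"jaw": 1}]}}

```text
time: 9.15
tool_pos: [0.5943, 0.2341, 0.2453]
tool_rot: [-0.0, 0.835, 0.551, -0.002]
contact_force: [-0.6, 0.1, 0.7]
gripper_width: 0.002
grasp_force: 0.0
```

```bash
python3 go.py b .055 .25; python3 - <<'E'
from h import *
f=grab_frame('scene');save('end',f['pixels'][140:300,180:440],3)
E
```

```text
t 9.15 shift mm [ 1.9 -1.9 -4.7] turn -0.006 pos [0.5943 0.2341 0.2453] along 0.053 F [-0.58  0.06  0.65] w 0.002124044807620994 j [ 0.26  0.09  1.58 -0.    1.47  0.66]
```

View pics/end.png

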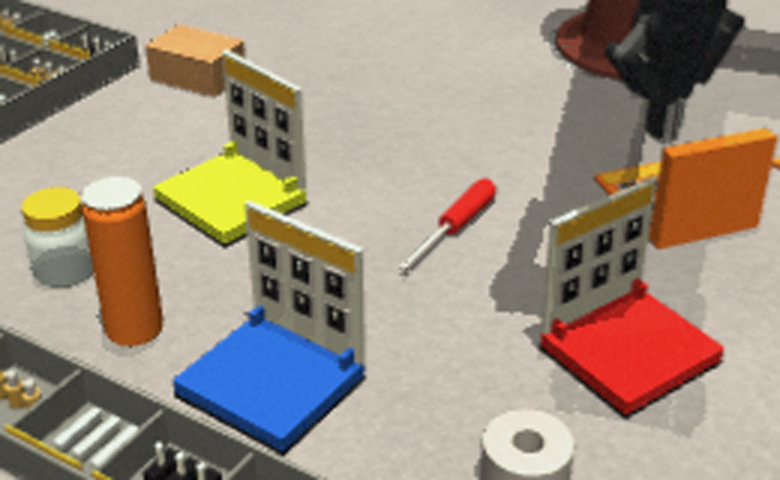

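Both stands are upright, yellow-green at (230,190) and red at (630,345). The other goods are in place and the arm is clear.

```bash
python3 -c "
from plant import ticket;print(ticket.job_done())"
```

```text
the job is handed in; nothing more can be done
None
```

I tipped both toppled stands, yellow-green and red, back up onto their bases and handed the job in at about 9 s; the last camera picture showed both upright, the other goods in place and the arm clear, but the hand-in returned no verdict.

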